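# Clamp a glass plinth in the cushioned bench vise

## Task

Slide the green glass plinth along the vise bed, without lifting it, in between the open jaws until its far end rests against the back stop. Then turn the red-handled crank clockwise until the cushioned jaw has pushed the glass against the fixed jaw, and about a third of a turn more so that it is held snugly; never as much as half a turn more, which would chip the glass. Let go, and leave the bottle, the cup and the bead box where they are.

Things in the scene. Friction and masses are not known exactly. Their poses are not given: they have to be found in the camera images.
- vise: Blue and steel vise fixed to the bench. Origin on the bench, under the bed; z up, x the loading direction (away from its open front), y from the fixed jaw towards moving jaw and crank. In this frame, mm: flat bed 15 thick, steel apron x -170..10, y -105..85, blue part x -10..120, y -105..195; jaws x 0..90, up to z 65; gearbox under the crank x 12..78, y 122..178, up to z 80.
- glass: Loose see-through green cast-glass block, 120 long (its x), 55 wide (its y), 45 high, about 0.7 kg. Origin at the centre of its underside. It starts on the apron in front of the jaws, roughly pointing at the gap between them. Home and clamped, its long axis lies along the vise's x and its near 30 mm stick out in front of the jaws.
- fixed_jaw: Fixed blue jaw with black rubber face, 90 long, 32 thick, 50 high. Origin at the foot of its clamping face, mid length: (45, -60, 15) in the vise's frame; the face looks along the vise's +y.
- back_stop (a point): Centre of the upright face of the back stop, at (90, -20, 35) in the vise's frame: a blue wall at the far end of the bed, y -100..60, up to z 55, that the far end of the glass comes to rest against.
- home (a point): The point on the bed, (30, -32.5, 15) in the vise's frame, where the centre of the glass's underside is when it is fully home and clamped.
- crank (a joint): Angle of the crank in rad, growing clockwise seen from above, which closes the jaw: 20 mm of jaw travel a turn. At 0 the arm points along the vise's +y. It starts anywhere from 0 to 6.2 and needs a further two to a little over three turns. About 5 N at the handle turns it; it stays where it is left.
- jaw (a joint): Travel of the moving blue jaw in m along the vise's -y, from 0 (fully open, cushion face at y = 50, 110 mm gap); always crank angle x 0.00318. With the glass against both jaws and the cushion just touching it is 0.055.
- cushion (a joint): How far the sprung cushion is squeezed back into the moving jaw, m: 0 when free, 16 mm at most, about 3 N per mm. Pushing the glass across the bed squeezes it by 1 to 3 mm; a third of a turn of the crank after the glass meets both jaws brings it to about 7 mm.
- cushion_face (a point): Centre of the orange cushion plate's clamping face (90 long, 44 high) on the moving jaw.
- crank_axis (a point): A point on the crank's upright turning axis, (45, 140, 131) in the vise's frame, at the mid-height of the handle.
- handle (a point): Middle of the red crank handle: an upright, freely revolving round grip 28 mm in diameter and 50 high (z 106..156 above the bench), 50 mm from the crank's axis, on a steel arm whose top is 103 above the bench. It can be pinched lightly from above and carried round without turning the wrist, or pushed.
- bottle: Bystander: clear bottle with blue cap, 64 across, 170 high, standing on the bench to the right of the vise. Origin at the centre of its base.
- cup: Bystander: red cup, 84 across, 100 high, to the left of the vise. Origin at the centre of its base.
- bead_box: Bystander: open, empty wooden bead box, 160 x 120 x 55, to the left of the vise. Origin at the centre of its underside.
Mind the look-alikes: they are no part of the job. There is more than one size of the glass; the job needs the largest.

How it is judged:
On the way:
1. the glass lies between the open jaws with its far end against the back stop, the cushion not yet squeezed (x of glass in the frame of vise above 0.02 m and y of glass in the frame of vise between -0.05 and 0.04 m and z of glass in the frame of vise below 0.02 m and value of joint cushion below 0.001 m), for 0.2 s.
At the end, for the whole second after the job is handed in: The glass lies flat on the bed, within 12 mm of its home point and square to the vise within 0.06 rad, at rest, pressed on the fixed jaw with over 5 N, the cushion squeezed by 3 to 11.5 mm (horizontal distance between glass and home below 0.012 m and z of glass in the frame of vise below 0.02 m and angle between glass's own z axis and vertical below 0.08 rad and angle between the x axis of glass and the x axis of vise, either way round below 0.06 rad and value of joint cushion between 0.003 and 0.0115 m and contact force between glass and fixed_jaw above 5 N and linear speed of glass below 0.01 m/s); the robot touches nothing.
It fails at once if the cushion is squeezed by more than 12 mm: the glass chips (value of joint cushion above 0.012 m).
It fails at once if the glass is lifted more than 15 mm off the bed or tipped (z of glass in the frame of vise above 0.03 m or angle between glass's own z axis and vertical above 0.3 rad).
It fails at once if the water bottle is moved by more than 30 mm or tipped over (distance of bottle from where it was at the start of the episode above 0.03 m or angle between bottle's own z axis and vertical above 0.4 rad).
It fails at once if the red cup is moved by more than 30 mm or tipped over (distance of cup from where it was at the start of the episode above 0.03 m or angle between cup's own z axis and vertical above 0.4 rad).
It fails at once if the empty wooden bead box is moved by more than 30 mm or tipped over (distance of bead_box from where it was at the start of the episode above 0.03 m or angle between bead_box's own z axis and vertical above 0.4 rad).
It also fails if it takes over 72 s, if anything falls off the work surface, if the arm or the gripper's body presses on something with over 40 N, if the wrist force passes 120 N, or if a joint passes its speed limit or range.

## Robot

A 6-joint arm with a two-finger parallel gripper is mounted at the origin on the work surface. World frame = base frame: x ahead of the robot, y to its left, z up, the work surface at z = 0. Lengths are in m, angles in rad, forces in N, time in s.
With the tool pointing down it reaches from about 0.4 to 0.925 m from the base axis. Payload 3.4 kg.
Tool frame: the origin (TCP) lies midway between the tips of the shut fingers; the grasp point (between the pads) lies tcp_to_grasp behind it (tcp_to_grasp is the distance from the TCP to the grasp point, in m); z points along the fingers, y is the line along which they close (so a half turn about z gives the same grasp; the last joint's range is limited). The gripper opens to 85 mm and grips with 20 to 120 N. Pads are 22 mm wide; open, the fingers measure 114 mm over their backs; the gripper's body (76 mm by 85 mm) begins 54 mm behind the grasp point. The pads swing forward as they close: fully open they stand 13 mm farther back than shut.
Start: joints at [1.04, 0.307, 1.506, -0, 1.328, -0.073], TCP at [0.254, 0.516, 0.231] pointing down, gripper open.
Joint ranges: [-3.12, 3.12], [-1.05, 2.28], [0.14, 2.33], [-1.42, 4.57], [0.1, 2.73], [-2.68, 2.68]. Speed limits (rad/s): [2.57, 2.57, 3.14, 3.14, 3.14, 3.14].

## Interface

Orientations are given as a unit quaternion [x, y, z, w].
In Python, from cell import * gives the robot as it stands. The module is installed in compiled form; this text tells all that it offers.
- The arm moves only by the tool send_rows, never from a script. Its argument "increments" is a list of rows, each an object of numbers: "tx", "ty", "tz": the shift along the tool's x, y, z in units of 25 mm (1.0 is 25 mm); "ax", "ay", "az": the turn, a rotation vector about the tool's x, y, z in units of 5 degrees (1.0 is 5 degrees); "fingers": the opening, from -1 (shut) to 1 (fully open). A call has 1 to 8 rows; each row is the pose to reach, as a shift and turn from the pose commanded when the call began, along the tool's axes at that moment; what a row does not reach only later rows make up. A row lasts 1/8 s, in which the tool goes at most 62.5 mm and 10.7 degrees, less where a joint would pass 70% of its speed; a pose out of reach is approached as far as the arm can. A call with a gripper value outside its range is refused whole. The fingers move at their own pace and stop on an object; "newtons" is the grip in N (left out, the last holds). Time passes only in rows, so rows that repeat a pose let the fingers close. It gives the time, the measured TCP pose, the force, the opening and the grip force at its end, in the units of the state.
- get_obs(): the state, without advancing time (a new reading comes with each control period).
- read_camera(name): name is "side" or "top"; returns a dict with "img" (384x512x3 uint8, red, green, blue), "depth" (384x512 float32, m along the optical axis (not along the pixel's ray), 0 where there is no reading), "fx", "fy", "cx", "cy" (pixels), "view" (4x4, takes a point from world to camera coordinates). Camera axes: x right, y down, z forward; pixel columns grow to the right and rows downward; lengths in m; the calibration is good to about 2 mm. A picture is of the moment at which its call begins.
- job_done(): hands the job in; it is judged then, once.
The state is a dict: "t": time; "q": joint angles; "dq": joint speeds; "tau": joint torques, N m; "tool_pos": TCP position; "tool_rot": TCP orientation; "force": force on the tool from outside, world axes, zero at the start; "moment": the same for the moment, N m; "grip_width": opening from 0.0 (shut) to 1.0 (fully open); "grasp_force": force on a finger pad.
Only numpy, scipy, OpenCV 4.12 (cv2) and the standard library are available. Lean on these libraries where they do the work, as an engineer would, in place of code of your own. Each camera call takes 0.05 s, during which the arm holds its last target. There are 200 camera calls.

## Working session

There is one attempt and no reset: what is moved stays moved. The work goes in short steps, Python scripts to look and compute and a tool call to move; the robot and the scene stay as the last step left them, time stands still between calls to the robot, and variables do not carry over. Pictures are saved under pics/ and viewed, at most 10 in all, crops included, and the job is handed in when it is done.

Besides the shell and the picture viewer there is one more tool, called after "Call:" by a JSON object that holds its "name" and its "arguments", one argument or row to a line. send_rows: Moves the arm, as the interface text tells. Its arguments: {"type":"object","properties":{"increments":{"type":"array"},"newtons":{"type":"number"}},"required":["increments"]}

```bash
mkdir -p pics; python3 - <<'E'
from cell import *
import cv2,numpy as np,pickle
o=get_obs();print({k:np.round(v,3) for k,v in o.items()})
for n in("side","top"):
    c=read_camera(n);pickle.dump(c,open(n+"0.pkl","wb"))
    cv2.imwrite(f"pics/{n}0.png",c["img"][:,:,::-1]);print(n,c["fx"],c["cx"],c["cy"],np.round(c["view"],3))
E
```

```text
{'t': np.float64(0.0), 'q': array([ 1.039,  0.308,  1.508,  0.   ,  1.328, -0.073]), 'dq': array([-0.001,  0.   , -0.   , -0.001, -0.001, -0.001]), 'tau': array([-0.0000e+00, -4.5756e+01, -2.5192e+01, -0.0000e+00,  1.3000e-02,
       -0.0000e+00]), 'tool_pos': array([0.254, 0.515, 0.23 ]), 'tool_rot': array([ 0.227,  0.974, -0.001, -0.   ]), 'force': array([ 0.007,  0.209, -0.266]), 'moment': array([0.058, 0.049, 0.043]), 'grasp_force': np.float64(0.0), 'grip_width': np.float64(0.998)}
side 475.9649044289511 262.40708364070696 191.15509840108584 [[ 0.661 -0.75   0.023 -0.375]
 [-0.43  -0.403 -0.808  0.28 ]
 [ 0.615  0.524 -0.589  1.139]
 [ 0.     0.     0.     1.   ]]
top 417.98117844336036 256.60885610056823 192.51378338508079 [[ 0.028 -1.     0.01  -0.061]
 [-0.998 -0.029 -0.062  0.501]
 [ 0.062 -0.008 -0.998  1.249]
 [ 0.     0.     0.     1.   ]]
```

View pics/top0.png

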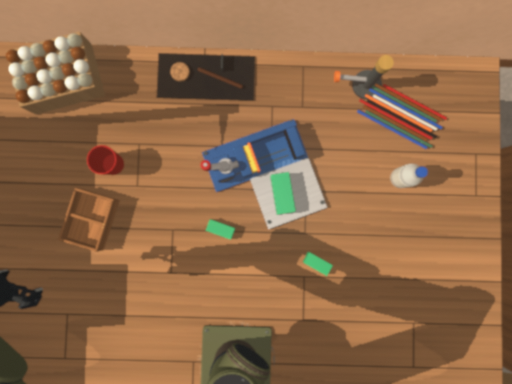

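View pics/side0.png

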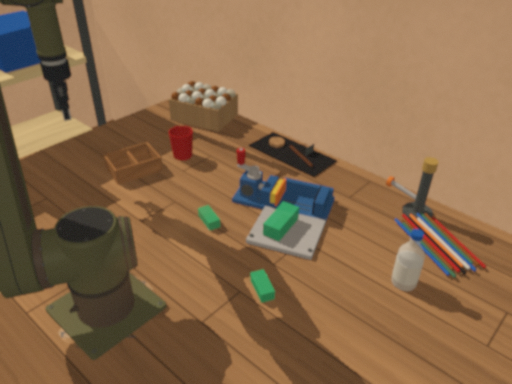

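The top view shows the vise, with its crank handle at about (206,166), the cushion at (252,157) and the large glass at (284,193) on the apron. The small decoy blocks are at (221,229) and (318,264). The vise's +x points up the image and its +y points left. In the side view the glass is at (282,221), the handle at (241,156) and the apron around (288,232).

```bash
cat > h.py <<'E'
import cv2,numpy as np,pickle
def cloud(c):
    h,w=c["depth"].shape;u,v=np.meshgrid(np.arange(w),np.arange(h));d=c["depth"]
    p=np.stack([(u-c["cx"])/c["fx"]*d,(v-c["cy"])/c["fy"]*d,d],-1)
    V=np.linalg.inv(c["view"]);return p@V[:3,:3].T+V[:3,3]
def ray(c,uv,z):
    uv=np.atleast_2d(np.asarray(uv,float));V=np.linalg.inv(c["view"])
    r=np.c_[(uv[:,0]-c["cx"])/c["fx"],(uv[:,1]-c["cy"])/c["fy"],np.ones(len(uv))]@V[:3,:3].T
    return V[:3,3]+r*((z-V[2,3])/r[:,2])[:,None]
def masks(c):
    H=cv2.cvtColor(c["img"],cv2.COLOR_RGB2HSV);h,s,v=[H[...,i].astype(int) for i in range(3)]
    return dict(green=(h>60)&(h<90)&(s>120),blue=(h>100)&(h<125)&(s>110),red=((h<5)|(h>172))&(s>170)&(v>70),
      yel=(h>14)&(h<34)&(s>140)&(v>140),grey=(s<45)&(v>110))
def comps(m,n=15):
    k,l,st,ce=cv2.connectedComponentsWithStats(m.astype(np.uint8))
    return [(l==i,st[i],ce[i]) for i in range(1,k) if st[i][4]>=n]
E
python3 - <<'E'
from h import *
np.set_printoptions(precision=4,suppress=True)
for n in("top","side"):
    c=pickle.load(open(n+"0.pkl","rb"));P=cloud(c)
    for k,m in masks(c).items():
        for mm,st,ce in comps(m,20):
            p=P[mm&(c["depth"]>0)]
            if len(p)==0: continue
            print(n,k,st,ce.round(1),"med",np.median(p,0),"z5,95",np.percentile(p[:,2],[5,95]))
    if n=="top":
        big=cv2.resize(c["img"][110:240,190:340],None,fx=5,fy=4.6,interpolation=cv2.INTER_CUBIC);cv2.imwrite("pics/crop0.png",big[:,:,::-1])
        z=P[...,2]; X=P[...,0];Y=P[...,1]
        reg=np.zeros(z.shape,bool);reg[110:235,195:335]=1
        m=reg&(z>0.008)&(z<0.022)
        q=P[m][:,:2].astype(np.float32); print("bedpts",len(q),z[reg].min())
        m2=reg&(z>0.008); kk=comps(m2,200)
        for mm,st,ce in kk: print("vise comp",st)
E
```

```text
top green [272 173  23  40 657] [282.7 192.9] med [ 0.5006 -0.1225  0.0609] z5,95 [0.0568 0.065 ]
top green [207 221  27  17 268] [220.2 228.8] med [0.39   0.0587 0.0313] z5,95 [0.0269 0.035 ]
top green [304 253  27  21 278] [317.3 263. ] med [ 0.2973 -0.2315  0.0312] z5,95 [0.0271 0.0354]
top blue [370  89  71  39 172] [403.8 107.3] med [ 0.7779 -0.4917  0.0156] z5,95 [0.0119 0.0196]
top blue [359 111  67  37 142] [392.6 129.1] med [ 0.7093 -0.4573  0.0164] z5,95 [0.012  0.0202]
top blue [ 205  122   99   55 1164] [254.9 145.3] med [ 0.6383 -0.0133  0.058 ] z5,95 [0.0134 0.0714]
top blue [264 136  29  32 480] [278.7 150.4] med [ 0.6362 -0.1107  0.016 ] z5,95 [0.0115 0.0202]
top blue [416 167  11  10  86] [421.1 171.7] med [ 0.5603 -0.4833  0.1706] z5,95 [0.1663 0.1739]
top blue [211 171  29  19 240] [221.4 179.8] med [0.5339 0.0634 0.0186] z5,95 [0.0129 0.0828]
top red [384  85  62  34 174] [415.  101.8] med [ 0.7956 -0.5271  0.0155] z5,95 [0.0113 0.0198]
top red [360 100  72  39 255] [396.6 119.4] med [ 0.7399 -0.4713  0.0146] z5,95 [-0.0005  0.0197]
top red [ 87 146  36  28 782] [
[... 4076 characters left out ...]
[0.1007 0.1125]
side grey [204  99   9   7  35] [207.7 102.3] med [0.7929 0.4807 0.1037] z5,95 [0.0987 0.1096]
side grey [244 166  18  14 133] [252.8 172.5] med [0.566  0.0392 0.0938] z5,95 [0.0808 0.1074]
side grey [394 183  22  15  49] [404.6 190. ] med [ 0.847  -0.3269  0.0638] z5,95 [0.0571 0.0718]
side grey [ 247  206   79   52 1786] [290.2 234.5] med [ 0.4936 -0.1771  0.0134] z5,95 [0.0092 0.0164]
side grey [417 216  53  53 147] [444.  242.5] med [ 0.7644 -0.5072  0.0129] z5,95 [0.0086 0.0164]
side grey [410 237  14  15  33] [417.1 243.7] med [ 0.5566 -0.4989  0.1456] z5,95 [0.1207 0.1542]
side grey [398 251  24  18 313] [409.1 259.1] med [ 0.5384 -0.4955  0.1037] z5,95 [0.0842 0.1187]
```

View pics/crop0.png

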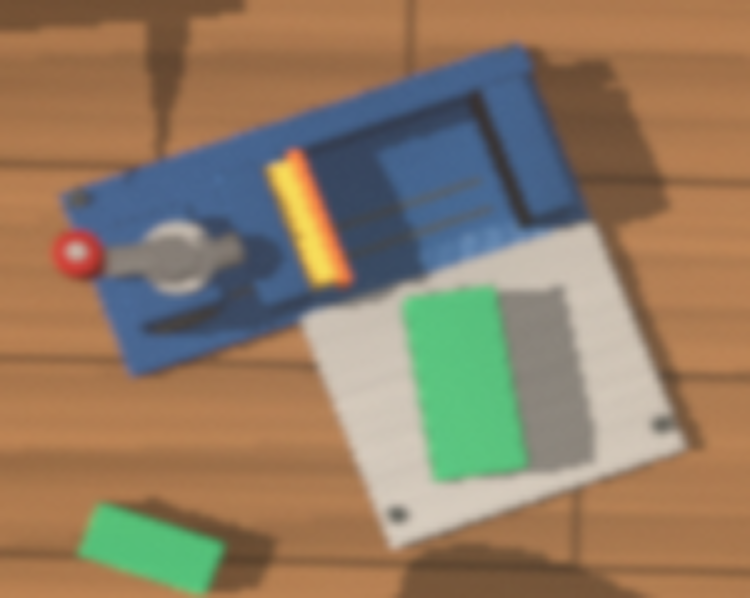

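```bash
cat >> h.py <<'E'
def glass(c,z=0.06):
    g=max(comps(masks(c)["green"]),key=lambda a:a[1][4])[0].astype(np.uint8)
    ct=max(cv2.findContours(cv2.resize(g*255,None,fx=8,fy=8,interpolation=cv2.INTER_CUBIC)//128,0,1)[0],key=cv2.contourArea)[:,0,:]
    p=ray(c,(ct+.5)/8-.5,z)[:,:2].astype(np.float32);b=cv2.boxPoints(cv2.minAreaRect(p*1000))/1000
    e=[b[1]-b[0],b[2]-b[1]];e.sort(key=np.linalg.norm);a=e[1]
    if a[0]<0:a=-a
    return b.mean(0),np.arctan2(a[1],a[0]),[np.linalg.norm(i) for i in e]
E
python3 - <<'E'
from h import *
np.set_printoptions(precision=4,suppress=True)
c=pickle.load(open("top0.pkl","rb"));s=pickle.load(open("side0.pkl","rb"))
print("cam",np.linalg.inv(c["view"])[:3,3],np.linalg.inv(s["view"])[:3,3])
print("glass top",glass(c))
for cam,nm in((c,"top"),(s,"side")):
    H=cv2.cvtColor(cam["img"],cv2.COLOR_RGB2HSV);P=cloud(cam)
    m=((H[...,1]<70)&(H[...,2]>60)&(abs(P[...,2]-.015)<.009))
    a=max(comps(m),key=lambda a:a[1][4])[0]
    if nm=="top": a|=max(comps(masks(cam)["green"]),key=lambda a:a[1][4])[0]
    ct=np.vstack(cv2.findContours(cv2.resize(a.astype(np.uint8)*255,None,fx=8,fy=8,interpolation=cv2.INTER_CUBIC)//128,0,1)[0])[:,0,:]
    p=ray(cam,(ct+.5)/8-.5,0.015)[:,:2].astype(np.float32)*1000
    r=cv2.minAreaRect(p);print(nm,"apron",r,cv2.boxPoints(r))
# crop corners
def cr(x,y): return [190+(x+.5)/5-.5,110+(y+.5)/4.6-.5]
print("apron corners",ray(c,[cr(390,548),cr(688,447)],.015)[:,:2])
print("blue corners z15",ray(c,[cr(135,377),cr(62,195),cr(600,222),cr(303,316)],.015)[:,:2])
print("handle top",ray(c,cr(77,253),.156))
for nm,cam,uv in(("t",c,(204.8,166.3)),("s",s,(240.5,156.1))):print("h",nm,ray(cam,uv,.131),ray(cam,uv,.15))
E
```

```text
cam [ 0.4237 -0.0368  1.2783] [-0.332  -0.7656  0.9053]
glass top (array([ 0.5004, -0.1224], dtype=float32), np.float32(0.18858315), [np.float32(0.05271201), np.float32(0.11539824)])
top apron ((547.5338134765625, -119.96975708007812), (261.2706604003906, 201.01864624023438), 21.830665588378906) [[ 388.8909  -75.2469]
 [ 463.6426 -261.8499]
 [ 706.1768 -164.6926]
 [ 631.425    21.9104]]
side apron ((523.89794921875, -138.31509399414062), (227.2248992919922, 196.64913940429688), 21.766511917114258) [[ 381.9246  -89.1311]
 [ 454.847  -271.7597]
 [ 665.8713 -187.499 ]
 [ 592.9489   -4.8705]]
apron corners [[ 0.3939 -0.0828]
 [ 0.4651 -0.2615]]
blue corners z15 [[ 0.5017  0.0744]
 [ 0.621   0.1229]
 [ 0.6126 -0.2052]
 [ 0.5449 -0.026 ]]
handle top [[0.5649 0.0957 0.156 ]]
h t [[0.5634 0.0991 0.131 ]] [[0.561  0.0968 0.15  ]]
h s [[0.5668 0.0928 0.131 ]] [[0.5448 0.0718 0.15  ]]
```

```bash
python3 -c "
import cell;print([(k,getattr(cell,k)) for k in dir(cell) if 'grasp' in k.lower() or 'tcp' in k.lower()])"
cat >> h.py <<'E'
O=np.array([.583,-.101]);YAW=.380
XV=np.array([np.cos(YAW),np.sin(YAW)]);YV=np.array([-XV[1],XV[0]])
def w(x,y): return O+x*XV+y*YV          # vise -> world
def v(p): d=np.asarray(p)[:2]-O;return np.array([d@XV,d@YV])
def rel(o,xyz,yaw=None):                 # units from the measured pose; yaw = world angle of tool -x
    from scipy.spatial.transform import Rotation as R
    r=R.from_quat(o["tool_rot"]);t=r.inv().apply(np.asarray(xyz)-o["tool_pos"])/.025
    out=dict(t=t.round(2))
    if yaw is not None:
        c,s=np.cos(yaw),np.sin(yaw);T=R.from_matrix(np.array([[-c,-s,0],[-s,c,0],[0,0,-1]]).T)
        out["a"]=(np.degrees((r.inv()*T).as_rotvec())/5).round(2)
    return out
E
python3 - <<'E'
from h import *; from cell import *
o=get_obs();print(rel(o,[.48,.2,.23],.1886),rel(o,[.4533,-.1314,.14],.1886))
E
```

```text
[('tcp_to_grasp', 0.0187)]
{'t': array([-13.69,  -7.31,   0.03]), 'a': array([-0.02, -0.01, -7.41])} {'t': array([-18.59, -19.67,   3.65]), 'a': array([-0.02, -0.01, -7.41])}
```

Call:
{"name": "send_rows", "arguments": {
  "increments": [
    {"tx": -13.7,"ty": -7.3,"az": -7.4,"fingers": 1},
    {"tx": -13.7,"ty": -7.3,"az": -7.4,"fingers": 1},
    {"tx": -13.7,"ty": -7.3,"az": -7.4,"fingers": 1},
    {"tx": -13.7,"ty": -7.3,"az": -7.4,"fingers": 1},
    {"tx": -13.7,"ty": -7.3,"az": -7.4,"fingers": 1},
    {"tx": -13.7,"ty": -7.3,"az": -7.4,"fingers": 1},
    {"tx": -13.7,"ty": -7.3,"az": -7.4,"fingers": 1},
    {"tx": -13.7,"ty": -7.3,"az": -7.4,"fingers": 1}
  ]
}}

```text
validation failed for argument at $.in...
```

```bash
python3 - <<'E'
from h import *; from cell import *
o=get_obs();print(o["t"],o["tool_pos"],rel(o,[.4533,-.1314,.12],.1886))
E
```

```text
0.1 [0.25383856 0.5152151  0.23046362] {'t': array([-18.59, -19.67,   4.45]), 'a': array([-0.02, -0.01, -7.41])}
```

Call:
{"name": "send_rows", "arguments": {
  "increments": [
    {"tx": -1.7,"ty": -0.9,"tz": 0,"ax": 0,"ay": 0,"az": -1,"fingers": 1},
    {"tx": -3.4,"ty": -1.8,"tz": 0,"ax": 0,"ay": 0,"az": -2,"fingers": 1}
  ],
  "newtons": 25
}}

```text
t: 0.35
tool_pos: [0.3106, 0.4371, 0.2307]
tool_rot: [0.139, 0.99, -0.001, -0.0]
force: [0.9, -0.1, 1.1]
grip_width: 1.003
grasp_force: 0.0
```

```bash
python3 - <<'E'
from h import *; from cell import *
o=get_obs();print(o["t"],o["tool_pos"],rel(o,[.48,.15,.23],.1886),rel(o,[.4533,-.1314,.12],.1886))
E
```

```text
0.35 [0.31059306 0.43706648 0.2306683 ] {'t': array([-9.67, -9.18,  0.03]), 'a': array([-0.01, -0.01, -5.35])} {'t': array([-11.74, -20.29,   4.45]), 'a': array([-0.01, -0.01, -5.35])}
```

Call:
{"name": "send_rows", "arguments": {
  "increments": [
    {"tx": -2.4,"ty": -2.3,"tz": 0,"ax": 0,"ay": 0,"az": -2,"fingers": 1},
    {"tx": -4.8,"ty": -4.6,"tz": 0,"ax": 0,"ay": 0,"az": -4,"fingers": 1},
    {"tx": -7.2,"ty": -6.9,"tz": 0,"ax": 0,"ay": 0,"az": -5.35,"fingers": 1},
    {"tx": -9.7,"ty": -9.2,"tz": 0,"ax": 0,"ay": 0,"az": -5.35,"fingers": 1},
    {"tx": -10.4,"ty": -12,"tz": 0.5,"ax": 0,"ay": 0,"az": -5.35,"fingers": 1},
    {"tx": -11,"ty": -15,"tz": 1.5,"ax": 0,"ay": 0,"az": -5.35,"fingers": 1},
    {"tx": -11.5,"ty": -18,"tz": 3,"ax": 0,"ay": 0,"az": -5.35,"fingers": 1},
    {"tx": -11.7,"ty": -20.3,"tz": 4,"ax": 0,"ay": 0,"az": -5.35,"fingers": 1}
  ]
}}

```text
t: 1.35
tool_pos: [0.4555, -0.0116, 0.1743]
tool_rot: [-0.092, 0.996, -0.0, 0.001]
force: [0.9, -0.2, 0.1]
grip_width: 0.999
grasp_force: 0.0
```

```bash
python3 - <<'E'
from h import *; from cell import *
o=get_obs();print(o["t"],o["tool_pos"],o["q"],rel(o,[.4533,-.1314,.023],.1886))
E
```

```text
1.35 [ 0.45553978 -0.01157077  0.17429812] [-1.18117879e-01  1.97121693e-01  1.82718025e+00 -2.33417571e-05
  1.11603081e+00 -1.87250033e+00] {'t': array([ 0.97, -4.69,  6.05]), 'a': array([-0.  ,  0.01, -0.06])}
```

Call:
{"name": "send_rows", "arguments": {
  "increments": [
    {"tx": 0.5,"ty": -2.4,"tz": 1,"ax": 0,"ay": 0,"az": 0,"fingers": 1},
    {"tx": 1,"ty": -4.7,"tz": 2.2,"ax": 0,"ay": 0,"az": 0,"fingers": 1},
    {"tx": 1,"ty": -4.7,"tz": 3,"ax": 0,"ay": 0,"az": 0,"fingers": 1},
    {"tx": 1,"ty": -4.7,"tz": 3,"ax": 0,"ay": 0,"az": 0,"fingers": 1}
  ]
}}

```text
t: 1.85
tool_pos: [0.4501, -0.13, 0.098]
tool_rot: [-0.09, 0.996, 0.001, -0.002]
force: [0.1, 0.5, 0.6]
grip_width: 0.997
grasp_force: 0.0
```

```bash
python3 - <<'E'
from h import *; from cell import *
o=get_obs();print(o["t"],o["tool_pos"],rel(o,[.4533,-.1314,.023],.1886))
a=read_camera("side")["img"][130:290,190:350];b=read_camera("top")["img"][110:270,200:360]
cv2.imwrite("pics/p1.png",np.hstack([cv2.resize(i,(400,400),interpolation=2) for i in(a,b)])[:,:,::-1])
E
```

```text
1.85 [ 0.45012684 -0.12995497  0.09798011] {'t': array([-0.13, -0.09,  3.  ]), 'a': array([ 0.03, -0.05, -0.09])}
```

View pics/p1.png

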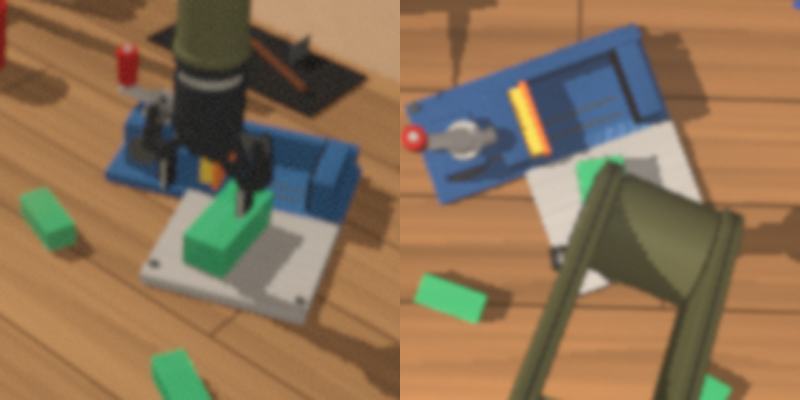

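The side crop shows the open gripper over the near half of the large glass, with a finger on either side. I'll descend and close on it.

Call:
{"name": "send_rows", "arguments": {
  "increments": [
    {"tx": -0.1,"ty": -0.1,"tz": 1,"ax": 0,"ay": 0,"az": -0.1,"fingers": 1},
    {"tx": -0.1,"ty": -0.1,"tz": 2,"ax": 0,"ay": 0,"az": -0.1,"fingers": 1},
    {"tx": -0.1,"ty": -0.1,"tz": 2.7,"ax": 0,"ay": 0,"az": -0.1,"fingers": 1},
    {"tx": -0.1,"ty": -0.1,"tz": 3,"ax": 0,"ay": 0,"az": -0.1,"fingers": 1},
    {"tx": -0.1,"ty": -0.1,"tz": 3,"ax": 0,"ay": 0,"az": -0.1,"fingers": 0.6},
    {"tx": -0.1,"ty": -0.1,"tz": 3,"ax": 0,"ay": 0,"az": -0.1,"fingers": 0.1},
    {"tx": -0.1,"ty": -0.1,"tz": 3,"ax": 0,"ay": 0,"az": -0.1,"fingers": 0.1},
    {"tx": -0.1,"ty": -0.1,"tz": 3,"ax": 0,"ay": 0,"az": -0.1,"fingers": 0.1}
  ],
  "newtons": 25
}}

```text
t: 2.95
tool_pos: [0.4561, -0.1319, 0.0258]
tool_rot: [-0.096, 0.995, -0.0, 0.001]
force: [0.7, 1.3, 6.4]
grip_width: 0.641
grasp_force: 27.0
```

```bash
python3 - <<'E'
from h import *; from cell import *
o=get_obs();print(o["t"],o["tool_pos"],o["grip_width"],o["grasp_force"],o["force"],v(o["tool_pos"]))
x,y=w(-.15,-.01);print(rel(o,[x,y,.024],YAW),rel(o,[*w(-.128,-.022),.024],YAW))
E
```

```text
2.95 [ 0.45605129 -0.13191207  0.02578748] 0.641498251506419 27.04725354909897 [0.7493494  1.31923078 6.35625485] [-0.1293587   0.01838093]
{'t': array([ 0.6 , -1.27,  0.07]), 'a': array([-0.02,  0.02, -2.15])} {'t': array([-0.35, -1.58,  0.07]), 'a': array([-0.02,  0.02, -2.15])}
```

Call:
{"name": "send_rows", "arguments": {
  "increments": [
    {"tx": -0.05,"ty": -0.3,"tz": -0.05,"ax": 0,"ay": 0,"az": -0.4,"fingers": 0.1},
    {"tx": -0.1,"ty": -0.6,"tz": -0.05,"ax": 0,"ay": 0,"az": -0.8,"fingers": 0.1},
    {"tx": -0.15,"ty": -0.9,"tz": -0.05,"ax": 0,"ay": 0,"az": -1.2,"fingers": 0.1},
    {"tx": -0.2,"ty": -1.2,"tz": -0.05,"ax": 0,"ay": 0,"az": -1.6,"fingers": 0.1},
    {"tx": -0.25,"ty": -1.5,"tz": -0.05,"ax": 0,"ay": 0,"az": -2.15,"fingers": 0.1},
    {"tx": -0.3,"ty": -1.65,"tz": -0.05,"ax": 0,"ay": 0,"az": -2.15,"fingers": 0.1},
    {"tx": -0.3,"ty": -1.65,"tz": -0.05,"ax": 0,"ay": 0,"az": -2.15,"fingers": 0.1}
  ]
}}

```text
t: 3.82
tool_pos: [0.4697, -0.1706, 0.0259]
tool_rot: [-0.188, 0.982, 0.0, -0.0]
force: [-2.3, 1.2, -0.2]
grip_width: 0.642
grasp_force: 27.3
```

```bash
python3 - <<'E'
from h import *; from cell import *
o=get_obs();print(o["t"],o["tool_pos"],o["grip_width"],o["force"],v(o["tool_pos"]))
print(rel(o,[*w(-.014,-.024),.025],YAW))
c=read_camera("side");a=c["img"][150:270,210:350];cv2.imwrite("pics/p2.png",cv2.resize(a,(700,600),interpolation=2)[:,:,::-1])
E
```

```text
3.825 [ 0.46969573 -0.17062595  0.02589657] 0.6424677388252433 [-2.31987741  1.15070784 -0.23455995] [-0.13104736 -0.02263228]
{'t': array([-4.68, -0.05,  0.03]), 'a': array([ 0.01, -0.01, -0.01])}
```

View pics/p2.png

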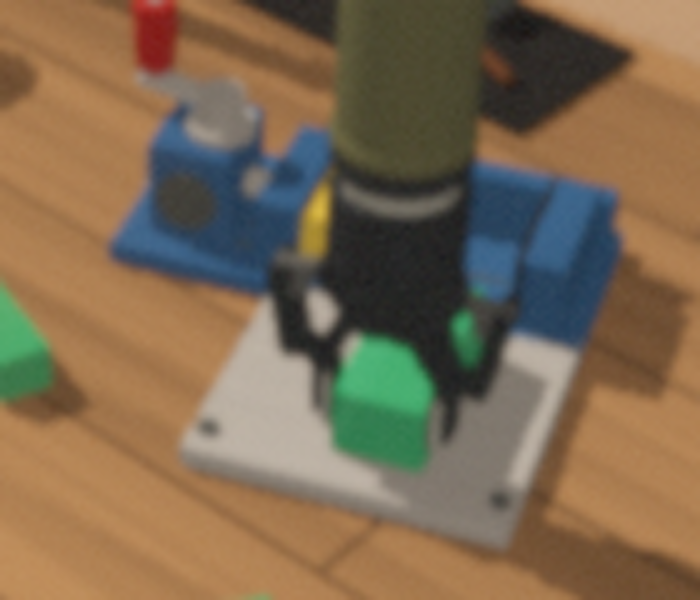

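The glass is gripped near its close end, lies flat and is square to the vise. The crop shows the gripper at about (400,280) and the glass end at (380,420). Next I slide it in.

Call:
{"name": "send_rows", "arguments": {
  "increments": [
    {"tx": -0.5,"ty": 0,"tz": 0,"ax": 0,"ay": 0,"az": 0,"fingers": 0.1},
    {"tx": -1.1,"ty": 0,"tz": 0,"ax": 0,"ay": 0,"az": 0,"fingers": 0.1},
    {"tx": -1.7,"ty": 0,"tz": 0,"ax": 0,"ay": 0,"az": 0,"fingers": 0.1},
    {"tx": -2.3,"ty": 0,"tz": 0,"ax": 0,"ay": 0,"az": 0,"fingers": 0.1},
    {"tx": -2.9,"ty": 0,"tz": 0,"ax": 0,"ay": 0,"az": 0,"fingers": 0.1},
    {"tx": -3.5,"ty": 0,"tz": 0,"ax": 0,"ay": 0,"az": 0,"fingers": 0.1},
    {"tx": -4,"ty": 0,"tz": 0,"ax": 0,"ay": 0,"az": 0,"fingers": 0.1},
    {"tx": -4.2,"ty": 0,"tz": 0,"ax": 0,"ay": 0,"az": 0,"fingers": 0.1}
  ]
}}

```text
t: 4.88
tool_pos: [0.569, -0.1314, 0.0259]
tool_rot: [-0.189, 0.982, -0.0, 0.0]
force: [-3.7, -1.9, 0.9]
grip_width: 0.638
grasp_force: 27.9
```

Call:
{"name": "send_rows", "arguments": {
  "increments": [
    {"tx": -0.1,"ty": 0,"tz": 0,"ax": 0,"ay": 0,"az": 0,"fingers": 0.1},
    {"tx": -0.2,"ty": 0,"tz": 0,"ax": 0,"ay": 0,"az": 0,"fingers": 0.1},
    {"tx": -0.3,"ty": 0,"tz": 0,"ax": 0,"ay": 0,"az": 0,"fingers": 0.1},
    {"tx": -0.3,"ty": 0,"tz": 0,"ax": 0,"ay": 0,"az": 0,"fingers": 0.1}
  ]
}}

```text
t: 5.38
tool_pos: [0.5749, -0.1289, 0.0259]
tool_rot: [-0.189, 0.982, 0.0, 0.0]
force: [-0.8, 0.0, -1.1]
grip_width: 0.64
grasp_force: 27.3
```

```bash
python3 - <<'E'
from h import *; from cell import *
o=get_obs();f=o["force"];print(o["t"],o["tool_pos"],o["grip_width"],f,"fx,fy vise",f[:2]@XV,f[:2]@YV,v(o["tool_pos"]))
E
```

```text
5.375 [ 0.57489649 -0.1288871   0.02592752] 0.6403111282668477 [-0.84025892  0.03043548 -1.07758039] fx,fy vise -0.7690296025363663 0.3399335879558201 [-0.01786934 -0.02289201]
```

No contact with the stop yet, so I'll creep on.

Call:
{"name": "send_rows", "arguments": {
  "increments": [
    {"tx": -0.1,"ty": 0,"tz": 0,"ax": 0,"ay": 0,"az": 0,"fingers": 0.1},
    {"tx": -0.2,"ty": 0,"tz": 0,"ax": 0,"ay": 0,"az": 0,"fingers": 0.1},
    {"tx": -0.25,"ty": 0,"tz": 0,"ax": 0,"ay": 0,"az": 0,"fingers": 0.1},
    {"tx": -0.25,"ty": 0,"tz": 0,"ax": 0,"ay": 0,"az": 0,"fingers": 0.1}
  ]
}}

```text
t: 5.88
tool_pos: [0.5763, -0.1283, 0.0259]
tool_rot: [-0.189, 0.982, -0.0, -0.004]
force: [-12.5, -8.5, 5.3]
grip_width: 0.642
grasp_force: 28.1
```

```bash
python3 - <<'E'
from h import *; from cell import *
o=get_obs();f=o["force"];print(o["t"],o["tool_pos"],f,"fx,fy vise",f[:2]@XV,f[:2]@YV,v(o["tool_pos"]))
E
```

```text
5.875 [ 0.5762976  -0.12829913  0.02591289] [-12.46897395  -8.46109521   5.2799849 ] fx,fy vise -14.717888552599376 -3.2325222326103393 [-0.01635009 -0.02286568]
```

The glass is against the stop with about 15 N. I'll ease off, open and lift.

Call:
{"name": "send_rows", "arguments": {
  "increments": [
    {"tx": 0.1,"ty": 0,"tz": 0,"ax": 0,"ay": 0,"az": 0,"fingers": 0.1},
    {"tx": 0.1,"ty": 0,"tz": 0,"ax": 0,"ay": 0,"az": 0,"fingers": 0.5},
    {"tx": 0.1,"ty": 0,"tz": 0,"ax": 0,"ay": 0,"az": 0,"fingers": 0.9},
    {"tx": 0.1,"ty": 0,"tz": 0,"ax": 0,"ay": 0,"az": 0,"fingers": 0.9},
    {"tx": 0.1,"ty": 0,"tz": 0,"ax": 0,"ay": 0,"az": 0,"fingers": 0.9},
    {"tx": 0.1,"ty": 0,"tz": 0,"ax": 0,"ay": 0,"az": 0,"fingers": 0.9}
  ]
}}

```text
t: 6.62
tool_pos: [0.5784, -0.1275, 0.0259]
tool_rot: [-0.189, 0.982, -0.0, 0.0]
force: [-0.7, -0.5, -0.1]
grip_width: 0.946
grasp_force: 0.0
```

Call:
{"name": "send_rows", "arguments": {
  "increments": [
    {"tx": 0,"ty": 0,"tz": -1,"ax": 0,"ay": 0,"az": 0,"fingers": 0.9},
    {"tx": 0,"ty": 0,"tz": -3,"ax": 0,"ay": 0,"az": 0,"fingers": 0.9},
    {"tx": 0,"ty": 0,"tz": -5,"ax": 0,"ay": 0,"az": 0,"fingers": 0.9},
    {"tx": 0,"ty": 0,"tz": -7,"ax": 0,"ay": 0,"az": 0,"fingers": 0.9},
    {"tx": 2,"ty": -2,"tz": -7.5,"ax": 0,"ay": 0,"az": 0,"fingers": 0.9},
    {"tx": 4,"ty": -4,"tz": -7.5,"ax": 0,"ay": 0,"az": 0,"fingers": 0.9},
    {"tx": 4,"ty": -6,"tz": -7.5,"ax": 0,"ay": 0,"az": 0,"fingers": 0.9},
    {"tx": 4,"ty": -6,"tz": -7.5,"ax": 0,"ay": 0,"az": 0,"fingers": 0.9}
  ]
}}

```text
t: 7.62
tool_pos: [0.5414, -0.3087, 0.2135]
tool_rot: [-0.187, 0.982, -0.001, 0.001]
force: [0.1, 0.9, 0.6]
grip_width: 0.952
grasp_force: 0.0
```

```bash
python3 - <<'E'
from h import *; from cell import *
o=get_obs();print(o["t"],o["tool_pos"],o["force"])
c=read_camera("top");s=read_camera("side");g=glass(c);print(g,v(g[0]),g[1]-YAW)
b=c["img"][100:240,190:340];a=s["img"][140:270,210:350]
cv2.imwrite("pics/p3.png",np.hstack([cv2.resize(i,(400,400),interpolation=2) for i in(a,b)])[:,:,::-1])
H=masks(c)["red"];H[:,:195]=0;H[:,220:]=0;H[:150]=0;H[180:]=0
ys,xs=np.nonzero(H);print(xs.mean(),ys.mean(),len(xs))
E
```

```text
7.625 [ 0.54140596 -0.30873882  0.21352107] [0.07638911 0.88398599 0.60606971]
(array([ 0.6188826 , -0.10866804], dtype=float32), np.float32(0.37723222), [np.float32(0.061274223), np.float32(0.121276185)]) [ 0.03047866 -0.02043063] -0.0027677715
204.82142857142858 166.32142857142858 28
```

View pics/p3.png

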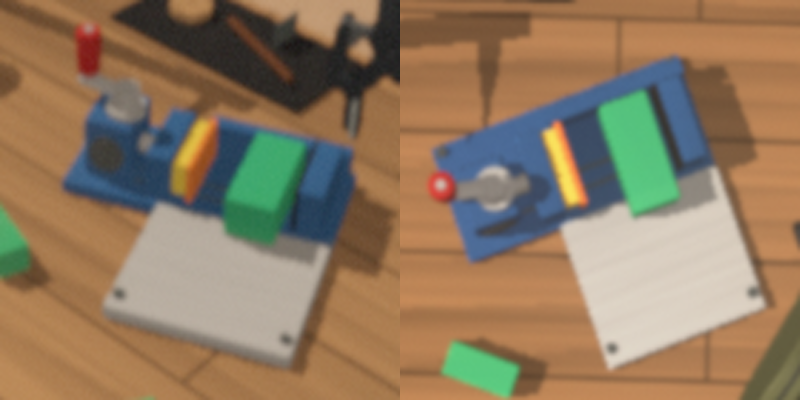

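The glass is home at vise x≈30, y≈-20, and square to the vise. It lies between the jaws and clear of the cushion. The top crop shows the handle at (441,186). Now the crank.

Call:
{"name": "send_rows", "arguments": {
  "increments": [
    {"tx": -1,"ty": 2.1,"tz": 0,"ax": 0,"ay": 0,"az": 0,"fingers": 0.9},
    {"tx": -2,"ty": 4.2,"tz": 0,"ax": 0,"ay": 0,"az": 0,"fingers": 0.9},
    {"tx": -3,"ty": 6.3,"tz": 0,"ax": 0,"ay": 0,"az": 0,"fingers": 0.9},
    {"tx": -4,"ty": 8.4,"tz": 0,"ax": 0,"ay": 0,"az": 0,"fingers": 0.9},
    {"tx": -5,"ty": 10.5,"tz": 0,"ax": 0,"ay": 0,"az": 0,"fingers": 0.9},
    {"tx": -6,"ty": 12.6,"tz": 0,"ax": 0,"ay": 0,"az": 0,"fingers": 0.9},
    {"tx": -6.8,"ty": 14.6,"tz": 0,"ax": 0,"ay": 0,"az": 0,"fingers": 0.9},
    {"tx": -6.8,"ty": 14.6,"tz": 0,"ax": 0,"ay": 0,"az": 0,"fingers": 0.9}
  ],
  "newtons": 20
}}

```text
t: 8.72
tool_pos: [0.5618, 0.1034, 0.2134]
tool_rot: [-0.193, 0.981, 0.001, -0.0]
force: [-0.4, -0.6, -0.4]
grip_width: 0.952
grasp_force: 0.0
```

```bash
python3 - <<'E'
from h import *; from cell import *
o=get_obs();print(o["t"],o["tool_pos"],rel(o,[.5648,.0953,.116],YAW),o["q"])
E
```

```text
8.725 [0.56175377 0.10343964 0.21335945] {'t': array([ 0.01, -0.35,  3.89]), 'a': array([ 0.02, -0.  ,  0.09])} [ 1.07022578e-01  3.16025617e-01  1.54031292e+00  1.80258839e-03
  1.28608961e+00 -1.85172753e+00]
```

Call:
{"name": "send_rows", "arguments": {
  "increments": [
    {"tx": 0,"ty": -0.2,"tz": 0,"ax": 0,"ay": 0,"az": 0,"fingers": 0.9},
    {"tx": 0,"ty": -0.2,"tz": 0.5,"ax": 0,"ay": 0,"az": 0,"fingers": 0.9},
    {"tx": 0,"ty": -0.2,"tz": 1,"ax": 0,"ay": 0,"az": 0,"fingers": 0.9}
  ]
}}

```text
t: 9.1
tool_pos: [0.565, 0.0921, 0.1874]
tool_rot: [-0.188, 0.982, -0.0, -0.0]
force: [-0.6, -0.0, -0.3]
grip_width: 0.954
grasp_force: 0.0
```

```bash
python3 - <<'E'
from h import *; from cell import *
o=get_obs();print(o["t"],o["tool_pos"],rel(o,[.5648,.0953,.116],YAW),o["force"])
E
```

```text
9.1 [0.56500687 0.09207386 0.18744266] {'t': array([-0.04,  0.12,  2.86]), 'a': array([ 0.  , -0.01, -0.02])} [-0.57969015 -0.01461633 -0.33399657]
```

Call:
{"name": "send_rows", "arguments": {
  "increments": [
    {"tx": 0,"ty": 0.1,"tz": 1,"ax": 0,"ay": 0,"az": 0,"fingers": 0.9},
    {"tx": 0,"ty": 0.1,"tz": 2,"ax": 0,"ay": 0,"az": 0,"fingers": 0.9},
    {"tx": 0,"ty": 0.1,"tz": 2.8,"ax": 0,"ay": 0,"az": 0,"fingers": 0.9},
    {"tx": 0,"ty": 0.1,"tz": 2.8,"ax": 0,"ay": 0,"az": 0,"fingers": 0.2},
    {"tx": 0,"ty": 0.1,"tz": 2.8,"ax": 0,"ay": 0,"az": 0,"fingers": -0.3},
    {"tx": 0,"ty": 0.1,"tz": 2.8,"ax": 0,"ay": 0,"az": 0,"fingers": -0.8},
    {"tx": 0,"ty": 0.1,"tz": 2.8,"ax": 0,"ay": 0,"az": 0,"fingers": -0.8},
    {"tx": 0,"ty": 0.1,"tz": 2.8,"ax": 0,"ay": 0,"az": 0,"fingers": -0.8}
  ],
  "newtons": 20
}}

```text
t: 10.1
tool_pos: [0.5656, 0.0949, 0.1195]
tool_rot: [-0.189, 0.982, -0.001, 0.001]
force: [2.0, -4.4, 2.5]
grip_width: 0.32
grasp_force: 22.3
```

```bash
python3 - <<'E'
from h import *; from cell import *
o=get_obs();f=o["force"];p=v(o["tool_pos"]);print(o["t"],o["tool_pos"],o["grip_width"],o["grasp_force"],f,"vise",p,"f",f[:2]@XV,f[:2]@YV)
d=p-[.045,.140];print(np.hypot(*d),np.arctan2(d[0],d[1]))
for r in np.arange(1,9)*.4: print(np.round([-(0.05*np.sin(.23+r)-.05*np.sin(.23))/.025,(.05*np.cos(.23+r)-.05*np.cos(.23))/.025],2))
E
```

```text
10.1 [0.56556317 0.09489533 0.11951215] 0.3198251241331795 22.326080426573753 [ 2.02902894 -4.4179291   2.48776759] vise [0.05646862 0.18838874] f 0.2455870794738904 -4.855382886593413
0.04972926573165262 0.23271602268511038
[-0.72 -0.33]
[-1.26 -0.92]
[-1.52 -1.67]
[-1.48 -2.46]
[-1.13 -3.17]
[-0.52 -3.69]
[ 0.23 -3.93]
[ 1.02 -3.86]
```

The handle is pinched: radius 49.7 mm, angle 0.23 rad. I'll turn it 3.2 rad first.

Call:
{"name": "send_rows", "arguments": {
  "increments": [
    {"tx": -0.72,"ty": -0.33,"tz": 0,"ax": 0,"ay": 0,"az": 0,"fingers": -0.8},
    {"tx": -1.26,"ty": -0.92,"tz": 0,"ax": 0,"ay": 0,"az": 0,"fingers": -0.8},
    {"tx": -1.52,"ty": -1.67,"tz": 0,"ax": 0,"ay": 0,"az": 0,"fingers": -0.8},
    {"tx": -1.48,"ty": -2.46,"tz": 0,"ax": 0,"ay": 0,"az": 0,"fingers": -0.8},
    {"tx": -1.13,"ty": -3.17,"tz": 0,"ax": 0,"ay": 0,"az": 0,"fingers": -0.8},
    {"tx": -0.52,"ty": -3.69,"tz": 0,"ax": 0,"ay": 0,"az": 0,"fingers": -0.8},
    {"tx": 0.23,"ty": -3.93,"tz": 0,"ax": 0,"ay": 0,"az": 0,"fingers": -0.8},
    {"tx": 1.02,"ty": -3.86,"tz": 0,"ax": 0,"ay": 0,"az": 0,"fingers": -0.8}
  ]
}}

```text
t: 11.1
tool_pos: [0.5811, -0.0041, 0.1197]
tool_rot: [-0.189, 0.982, -0.001, 0.005]
force: [6.3, -0.8, -0.5]
grip_width: 0.317
grasp_force: 21.9
```

```bash
cat > st.py <<'E'
from h import *; from cell import *
import sys
th0,step,n=map(float,sys.argv[1:4])
o=get_obs();f=o["force"];p=v(o["tool_pos"]);d=p-[.045,.140];th=np.arctan2(d[0],d[1])
print(o["t"].round(2),"z",o["tool_pos"][2].round(4),"grip",o["grip_width"].round(3),"f vise",f[:2]@XV,f[:2]@YV,f[2],"R",np.hypot(*d).round(4),"th",th,th+2*np.pi,"rot",o["tool_rot"].round(3),"q6",o["q"][5].round(2))
for r in np.arange(1,n+1)*step: print(np.round([-2*(np.sin(th0+r)-np.sin(th0)),2*(np.cos(th0+r)-np.cos(th0))],2))
E
python3 st.py 3.43 .4 8
```

```text
Traceback (most recent call last):
  File "st.py", line 5, in <module>
    print(o["t"].round(2),"z",o["tool_pos"][2].round(4),"grip",o["grip_width"].round(3),"f vise",f[:2]@XV,f[:2]@YV,f[2],"R",np.hypot(*d).round(4),"th",th,th+2*np.pi,"rot",o["tool_rot"].round(3),"q6",o["q"][5].round(2))
          ^^^^^^^^^^^^
AttributeError: 'float' object has no attribute 'round'
```

```bash
sed -i 's/o\["t"\].round(2)/o["t"]/;s/o\["grip_width"\].round(3)/o["grip_width"]/' st.py; python3 st.py 3.43 .4 8
```

```text
11.1 z 0.1197 grip 0.31740486720121136 f vise 5.569413919963276 -3.0372437697486068 -0.5216058363236252 R 0.0505 th -2.9258816155878975 3.3573036915916887 rot [-0.189  0.982 -0.001  0.005] q6 -2.03
[0.7  0.37]
[1.2  0.99]
[1.42 1.75]
[1.33 2.54]
[0.94 3.23]
[0.31 3.72]
[-0.46  3.91]
[-1.25  3.8 ]
```

Tracking is good: the crank is at 3.36 rad and forces are low. Continuing.

Call:
{"name": "send_rows", "arguments": {
  "increments": [
    {"tx": 0.7,"ty": 0.37,"tz": 0,"ax": 0,"ay": 0,"az": 0,"fingers": -0.8},
    {"tx": 1.2,"ty": 0.99,"tz": 0,"ax": 0,"ay": 0,"az": 0,"fingers": -0.8},
    {"tx": 1.42,"ty": 1.75,"tz": 0,"ax": 0,"ay": 0,"az": 0,"fingers": -0.8},
    {"tx": 1.33,"ty": 2.54,"tz": 0,"ax": 0,"ay": 0,"az": 0,"fingers": -0.8},
    {"tx": 0.94,"ty": 3.23,"tz": 0,"ax": 0,"ay": 0,"az": 0,"fingers": -0.8},
    {"tx": 0.31,"ty": 3.72,"tz": 0,"ax": 0,"ay": 0,"az": 0,"fingers": -0.8},
    {"tx": -0.46,"ty": 3.91,"tz": 0,"ax": 0,"ay": 0,"az": 0,"fingers": -0.8},
    {"tx": -1.25,"ty": 3.8,"tz": 0,"ax": 0,"ay": 0,"az": 0,"fingers": -0.8}
  ]
}}

```text
t: 12.1
tool_pos: [0.5688, 0.0955, 0.1193]
tool_rot: [-0.19, 0.982, -0.001, -0.002]
force: [-5.4, -10.8, 8.8]
grip_width: 0.32
grasp_force: 23.0
```

```bash
python3 st.py 6.63 .4 8
```

```text
12.1 z 0.1193 grip 0.3195404641101852 f vise -9.000867301981065 -8.041764274728909 8.754256572235843 R 0.0499 th 0.2993984535414862 6.582583760721072 rot [-0.19   0.982 -0.001 -0.002] q6 -1.86
[-0.68 -0.41]
[-1.14 -1.06]
[-1.32 -1.83]
[-1.18 -2.62]
[-0.75 -3.28]
[-0.09 -3.73]
[ 0.69 -3.88]
[ 1.47 -3.72]
```

Call:
{"name": "send_rows", "arguments": {
  "increments": [
    {"tx": -0.68,"ty": -0.41,"tz": 0,"ax": 0,"ay": 0,"az": 0,"fingers": -0.8},
    {"tx": -1.14,"ty": -1.06,"tz": 0,"ax": 0,"ay": 0,"az": 0,"fingers": -0.8},
    {"tx": -1.32,"ty": -1.83,"tz": 0,"ax": 0,"ay": 0,"az": 0,"fingers": -0.8},
    {"tx": -1.18,"ty": -2.62,"tz": 0,"ax": 0,"ay": 0,"az": 0,"fingers": -0.8},
    {"tx": -0.75,"ty": -3.28,"tz": 0,"ax": 0,"ay": 0,"az": 0,"fingers": -0.8},
    {"tx": -0.09,"ty": -3.73,"tz": 0,"ax": 0,"ay": 0,"az": 0,"fingers": -0.8},
    {"tx": 0.69,"ty": -3.88,"tz": 0,"ax": 0,"ay": 0,"az": 0,"fingers": -0.8},
    {"tx": 1.47,"ty": -3.72,"tz": 0,"ax": 0,"ay": 0,"az": 0,"fingers": -0.8}
  ]
}}

```text
t: 13.1
tool_pos: [0.5751, -0.0047, 0.1197]
tool_rot: [-0.189, 0.982, -0.001, 0.005]
force: [6.5, -0.8, -0.0]
grip_width: 0.315
grasp_force: 21.9
```

```bash
python3 st.py 9.83 .4 8
```

```text
13.1 z 0.1197 grip 0.315059795525918 f vise 5.739989741594268 -3.1577354846559604 -0.04147866551440316 R 0.0504 th -2.8067754790816886 3.4764098280978977 rot [-0.189  0.982 -0.001  0.005] q6 -2.03
[0.65 0.45]
[1.08 1.12]
[1.21 1.91]
[1.03 2.68]
[0.55 3.32]
[-0.13  3.73]
[-0.92  3.83]
[-1.68  3.63]
```

Call:
{"name": "send_rows", "arguments": {
  "increments": [
    {"tx": 0.65,"ty": 0.45,"tz": 0,"ax": 0,"ay": 0,"az": 0,"fingers": -0.8},
    {"tx": 1.08,"ty": 1.12,"tz": 0,"ax": 0,"ay": 0,"az": 0,"fingers": -0.8},
    {"tx": 1.21,"ty": 1.91,"tz": 0,"ax": 0,"ay": 0,"az": 0,"fingers": -0.8},
    {"tx": 1.03,"ty": 2.68,"tz": 0,"ax": 0,"ay": 0,"az": 0,"fingers": -0.8},
    {"tx": 0.55,"ty": 3.32,"tz": 0,"ax": 0,"ay": 0,"az": 0,"fingers": -0.8},
    {"tx": -0.13,"ty": 3.73,"tz": 0,"ax": 0,"ay": 0,"az": 0,"fingers": -0.8},
    {"tx": -0.92,"ty": 3.83,"tz": 0,"ax": 0,"ay": 0,"az": 0,"fingers": -0.8},
    {"tx": -1.68,"ty": 3.63,"tz": 0,"ax": 0,"ay": 0,"az": 0,"fingers": -0.8}
  ]
}}

```text
t: 14.1
tool_pos: [0.5743, 0.0956, 0.1194]
tool_rot: [-0.189, 0.982, -0.001, -0.002]
force: [-6.4, -9.7, 9.7]
grip_width: 0.321
grasp_force: 23.1
```

```bash
python3 st.py 13.03 .3 8
```

```text
14.1 z 0.1194 grip 0.3208165662026502 f vise -9.498513288725157 -6.616405191735814 9.743704049078602 R 0.0499 th 0.4079376647167012 6.691122971896287 rot [-0.189  0.982 -0.001 -0.002] q6 -1.86
[-0.49 -0.34]
[-0.85 -0.82]
[-1.06 -1.38]
[-1.1  -1.97]
[-0.95 -2.55]
[-0.64 -3.07]
[-0.2  -3.46]
[ 0.35 -3.71]
```

Call:
{"name": "send_rows", "arguments": {
  "increments": [
    {"tx": -0.49,"ty": -0.34,"tz": 0,"ax": 0,"ay": 0,"az": 0,"fingers": -0.8},
    {"tx": -0.85,"ty": -0.82,"tz": 0,"ax": 0,"ay": 0,"az": 0,"fingers": -0.8},
    {"tx": -1.06,"ty": -1.38,"tz": 0,"ax": 0,"ay": 0,"az": 0,"fingers": -0.8},
    {"tx": -1.1,"ty": -1.97,"tz": 0,"ax": 0,"ay": 0,"az": 0,"fingers": -0.8},
    {"tx": -0.95,"ty": -2.55,"tz": 0,"ax": 0,"ay": 0,"az": 0,"fingers": -0.8},
    {"tx": -0.64,"ty": -3.07,"tz": 0,"ax": 0,"ay": 0,"az": 0,"fingers": -0.8},
    {"tx": -0.2,"ty": -3.46,"tz": 0,"ax": 0,"ay": 0,"az": 0,"fingers": -0.8},
    {"tx": 0.35,"ty": -3.71,"tz": 0,"ax": 0,"ay": 0,"az": 0,"fingers": -0.8}
  ]
}}

```text
t: 15.1
tool_pos: [0.6064, 0.0082, 0.1197]
tool_rot: [-0.189, 0.982, 0.0, 0.005]
force: [6.3, 2.5, -0.9]
grip_width: 0.314
grasp_force: 22.0
```

```bash
python3 st.py 15.43 .25 8
```

```text
15.1 z 0.1197 grip 0.3142608159294959 f vise 6.7885629177454145 -0.06439733286267676 -0.9460452181232252 R 0.0503 th 2.791860962858122 9.075046270037708 rot [-0.189  0.982  0.     0.005] q6 -2.01
[ 0.49 -0.08]
[ 0.99 -0.03]
[1.46 0.14]
[1.87 0.42]
[2.2 0.8]
[2.43 1.24]
[2.54 1.73]
[2.53 2.22]
```

Call:
{"name": "send_rows", "arguments": {
  "increments": [
    {"tx": 0.49,"ty": -0.08,"tz": 0,"ax": 0,"ay": 0,"az": 0,"fingers": -0.8},
    {"tx": 0.99,"ty": -0.03,"tz": 0,"ax": 0,"ay": 0,"az": 0,"fingers": -0.8},
    {"tx": 1.46,"ty": 0.14,"tz": 0,"ax": 0,"ay": 0,"az": 0,"fingers": -0.8},
    {"tx": 1.87,"ty": 0.42,"tz": 0,"ax": 0,"ay": 0,"az": 0,"fingers": -0.8},
    {"tx": 2.2,"ty": 0.8,"tz": 0,"ax": 0,"ay": 0,"az": 0,"fingers": -0.8},
    {"tx": 2.43,"ty": 1.24,"tz": 0,"ax": 0,"ay": 0,"az": 0,"fingers": -0.8},
    {"tx": 2.54,"ty": 1.73,"tz": 0,"ax": 0,"ay": 0,"az": 0,"fingers": -0.8},
    {"tx": 2.53,"ty": 2.22,"tz": 0,"ax": 0,"ay": 0,"az": 0,"fingers": -0.8}
  ]
}}

```text
t: 16.1
tool_pos: [0.5241, 0.0342, 0.1196]
tool_rot: [-0.189, 0.982, -0.001, 0.001]
force: [2.9, -5.9, 2.1]
grip_width: 0.317
grasp_force: 22.2
```

```bash
python3 st.py 17.43 .26 8; python3 - <<'E'
from h import *; from cell import *
c=read_camera("side");cv2.imwrite("pics/p4.png",cv2.resize(c["img"][140:270,210:350],(650,600),interpolation=2)[:,:,::-1])
E
```

```text
16.1 z 0.1196 grip 0.3166090914683202 f vise 0.4642344250349069 -6.526125305226237 2.056182016171525 R 0.0501 th -1.422734019336945 4.860451287842642 rot [-0.189  0.982 -0.001  0.001] q6 -1.96
[-0.14  0.5 ]
[-0.41  0.94]
[-0.78  1.3 ]
[-1.24  1.56]
[-1.74  1.68]
[-2.26  1.68]
[-2.76  1.54]
[-3.2   1.28]
```

View pics/p4.png

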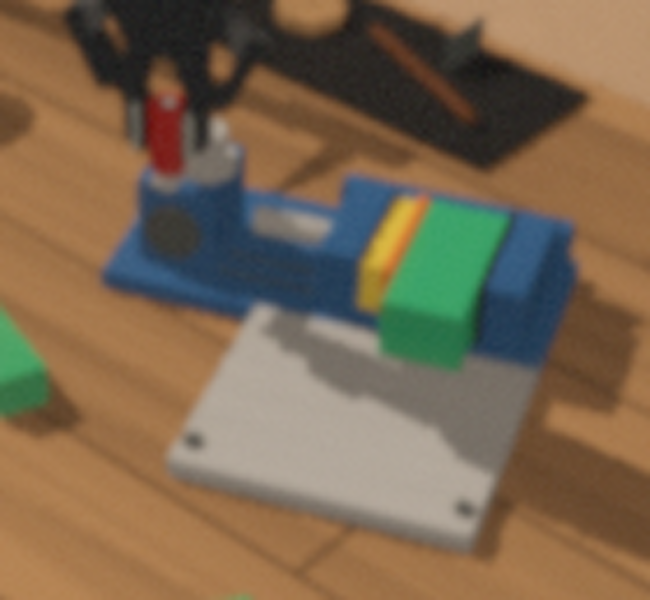

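The crank is at 17.43 rad and the jaw at 55.4 mm. The glass at (440,270) sits between the cushion and the fixed jaw. The last 2.0 rad comes next.

Call:
{"name": "send_rows", "arguments": {
  "increments": [
    {"tx": -0.14,"ty": 0.5,"tz": 0,"ax": 0,"ay": 0,"az": 0,"fingers": -0.8},
    {"tx": -0.41,"ty": 0.94,"tz": 0,"ax": 0,"ay": 0,"az": 0,"fingers": -0.8},
    {"tx": -0.78,"ty": 1.3,"tz": 0,"ax": 0,"ay": 0,"az": 0,"fingers": -0.8},
    {"tx": -1.24,"ty": 1.56,"tz": 0,"ax": 0,"ay": 0,"az": 0,"fingers": -0.8},
    {"tx": -1.74,"ty": 1.68,"tz": 0,"ax": 0,"ay": 0,"az": 0,"fingers": -0.8},
    {"tx": -2.26,"ty": 1.68,"tz": 0,"ax": 0,"ay": 0,"az": 0,"fingers": -0.8},
    {"tx": -2.6,"ty": 1.6,"tz": 0,"ax": 0,"ay": 0,"az": 0,"fingers": -0.8},
    {"tx": -2.7,"ty": 1.56,"tz": 0,"ax": 0,"ay": 0,"az": 0,"fingers": -0.8}
  ]
}}

```text
t: 17.15
tool_pos: [0.5696, 0.0953, 0.1194]
tool_rot: [-0.189, 0.982, -0.0, -0.002]
force: [-7.0, -4.9, 10.0]
grip_width: 0.316
grasp_force: 23.1
```

```bash
python3 st.py 19.22 .1 4
```

```text
17.15 z 0.1194 grip 0.3157625033642675 f vise -8.346861444185453 -1.9543894469074337 10.029325560524306 R 0.0497 th 0.3139869566963942 6.59717226387598 rot [-0.189  0.982 -0.    -0.002] q6 -1.86
[-0.18 -0.08]
[-0.36 -0.18]
[-0.52 -0.3 ]
[-0.67 -0.43]
```

Call:
{"name": "send_rows", "arguments": {
  "increments": [
    {"tx": -0.2,"ty": -0.08,"tz": 0,"ax": 0,"ay": 0,"az": 0,"fingers": -0.8},
    {"tx": -0.45,"ty": -0.22,"tz": 0,"ax": 0,"ay": 0,"az": 0,"fingers": -0.8},
    {"tx": -0.45,"ty": -0.22,"tz": 0,"ax": 0,"ay": 0,"az": 0,"fingers": -0.8},
    {"tx": -0.45,"ty": -0.22,"tz": 0,"ax": 0,"ay": 0,"az": 0,"fingers": -0.2},
    {"tx": -0.45,"ty": -0.22,"tz": 0,"ax": 0,"ay": 0,"az": 0,"fingers": 0.5},
    {"tx": -0.45,"ty": -0.22,"tz": 0,"ax": 0,"ay": 0,"az": 0,"fingers": 0.8},
    {"tx": -0.45,"ty": -0.22,"tz": 0,"ax": 0,"ay": 0,"az": 0,"fingers": 0.8}
  ]
}}

```text
t: 18.02
tool_pos: [0.5836, 0.0956, 0.1182]
tool_rot: [-0.189, 0.982, 0.0, -0.0]
force: [-0.0, 0.6, -0.6]
grip_width: 0.898
grasp_force: 0.0
```

Call:
{"name": "send_rows", "arguments": {
  "increments": [
    {"tx": 0,"ty": 0,"tz": -1,"ax": 0,"ay": 0,"az": 0,"fingers": 0.8},
    {"tx": 0,"ty": 0,"tz": -2,"ax": 0,"ay": 0,"az": 0,"fingers": 0.8},
    {"tx": 0,"ty": 0,"tz": -3.5,"ax": 0,"ay": 0,"az": 0,"fingers": 0.8},
    {"tx": 0,"ty": 0,"tz": -5,"ax": 0,"ay": 0,"az": 0,"fingers": 0.8},
    {"tx": 2,"ty": 1,"tz": -5,"ax": 0,"ay": 0,"az": 0,"fingers": 0.8},
    {"tx": 4,"ty": 2,"tz": -5,"ax": 0,"ay": 0,"az": 0,"fingers": 0.8},
    {"tx": 4,"ty": 4,"tz": -5,"ax": 0,"ay": 0,"az": 0,"fingers": 0.8},
    {"tx": 4,"ty": 4,"tz": -5,"ax": 0,"ay": 0,"az": 0,"fingers": 0.8}
  ]
}}

```text
t: 19.02
tool_pos: [0.4518, 0.1531, 0.2437]
tool_rot: [-0.191, 0.982, 0.001, 0.0]
force: [-0.5, -0.8, 0.9]
grip_width: 0.898
grasp_force: 0.0
```

```bash
python3 - <<'E'
from h import *; from cell import *
o=get_obs();print(o["t"],o["tool_pos"],o["force"])
c=read_camera("top");s=read_camera("side");g=glass(c);print(g,v(g[0]),g[1]-YAW)
H=masks(c)["red"];H[:,:195]=0;H[:,240:]=0;H[:140]=0;H[190:]=0
ys,xs=np.nonzero(H);
if len(xs): p=v(ray(c,[xs.mean()+.8,ys.mean()-.8],.15)[0]);d=p-[.045,.14];print(xs.mean(),ys.mean(),np.hypot(*d),np.arctan2(*d))
b=c["img"][100:240,190:340];a=s["img"][140:270,210:350]
cv2.imwrite("pics/p5.png",np.hstack([cv2.resize(i,(400,400),interpolation=2) for i in(a,b)])[:,:,::-1])
E
```

```text
19.025 [0.45183239 0.15314589 0.24374514] [-0.51580239 -0.82494458  0.92671603]
(array([ 0.6230924 , -0.11791607], dtype=float32), np.float32(0.37989405), [np.float32(0.057682805), np.float32(0.12177536)]) [ 0.03095789 -0.03058045] -0.000105947256
205.03225806451613 160.0 0.04959493414057727 0.5347316922605929
```

View pics/p5.png

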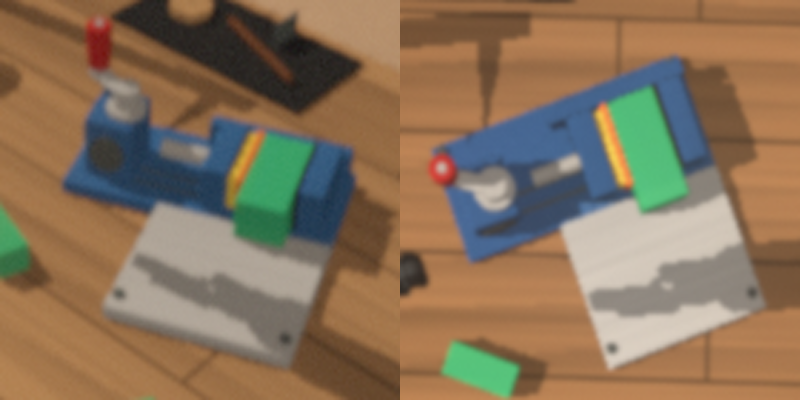

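The glass is home (x 31, y -31 mm) and square to the vise. The crank is at about 19.4 rad, so the cushion is squeezed about 6.6 mm, and the gripper is clear of everything. I'm handing it in.

```bash
python3 -c "
from cell import *
print(job_done())"
```

```text
the job is handed in; nothing more can be done
None
```

The job is handed in: my last measurements put the glass home against the back stop, square to the vise and pressed on the fixed jaw, with the cushion squeezed about 6.6 mm (worked out from the crank angle) and the gripper clear, but the hand-in returned no verdict.

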